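# Put the oiled wedge in the drying box and set its cover to 45 degrees

### The job

The pine wedge on the free-spinning finishing turntable has just been oiled. Fold back the cover of the grey drying box, set the wedge down flat on the floor of the box without dropping it, then fold the cover to 45 degrees above level (its red pin at the yellow mark), so that dust stays off and air gets in. Leave the pipe coupling standing on the turntable and do not shift the tool battery, the roll of grey tape or the tin.

Things in the scene. Friction and masses are not known exactly. Their poses are not given: they have to be found in the camera images.
- drying_box: open-topped grey metal box, fixed to the bench, 145 (its x) x 200 (its y) x 60 mm high, walls and floor 5 mm thick (inside 135 x 190 mm, 55 mm deep). Origin: centre of its underside on the bench; z up. Its far rim (+x side) carries the hinge of the cover; its -x side faces roughly towards the robot
- yellow_mark (a point): yellow mark at 45 degrees on the steel quadrant bar beside the box (45 mm radius about the hinge line, in a plane 107 mm to the box's +y, standing up to 110 mm above the bench at the far rim); a red pin on the cover's edge passes over the bar and meets the mark at 45 degrees
- cover (a joint): angle of the orange cover about its hinge, rad: 0 = level, shut on the rim; pi/2 = upright; stop at 2.4 (folded back, leaning away). The hinge is stiff: the cover stays where it is left; about 2 to 3 N at the tab move it
- cover_tab (a point): grip point of the cover: middle of the round end (20 mm diameter, 16 mm wide along the hinge line) of a black pull tab lying in the cover's plane; 175 mm from the hinge line, 30 mm beyond the panel's free edge. Panel: 145 mm from hinge to free edge, 200 mm wide, 5 mm thick. Axes: x from free edge to hinge, y along the hinge line
- cover_hinge (a point): middle of the hinge line, 72.5 mm to +x of the box's middle, 64 mm above the bench; the hinge line is the box's y axis
- turntable: round plywood turntable with a black rubber face, 200 mm diameter, top face 43 mm above the bench, on a dark steel foot (90 mm diameter) fixed to the bench; the disc spins freely about the vertical through the origin (centre of the foot's underside)
- wedge: pine wedge, 120 mm long (its y), 32 mm wide (its x), 0.06 kg, lying on its flat side; height falls from 30 mm at its thick end (at its -y end) to 6 mm at the other. Origin: centre of its underside
- coupling: grey pipe coupling standing on end on the turntable beside the wedge, 40 mm diameter, 48 mm high; origin at the centre of its underside
- battery: black cordless-tool battery lying on the bench, 105 x 73 x 55 mm high; origin at the centre of its underside
- duct_tape: roll of grey tape lying flat on the bench, 112 mm diameter, 48 mm high; origin at the centre of its underside
- nail_tin: round tin standing on the bench, 86 mm diameter, 40 mm high; origin at the centre of its underside
Things that resemble listed ones, but are neither listed nor needed, are in the scene too. Of the things that look like the turntable, the larger one is meant.

How it is judged:
By the outcome, as a careful person would: the job done as asked, in the order asked, and still so for the second after the job is handed in, with the robot touching nothing.
It also fails if it takes over 72 s, if anything falls off the work surface, if the arm or the gripper's body presses on something with over 40 N, if the wrist force passes 120 N, or if a joint passes its speed limit or range.

### The arm

A 6-joint arm with a two-finger parallel gripper is mounted at the origin on a cart in front of the work surface, level with it; the furniture and walls round the work are solid. World frame = base frame: x ahead of the robot, y to its left, z up, the work surface at z = 0. Lengths are in mm, angles in rad, forces in N, time in s.
With the tool pointing down it reaches from about 300 to 775 mm from the base axis. Payload 14.6 kg.
Tool frame: the origin (TCP) lies at the very end of the fingers, on their centre line; the grasp point (between the pads) lies 19 mm behind it; z points along the fingers, y is the line along which they close (so a half turn about z gives the same grasp; the last joint's range is limited). The gripper opens to 85 mm and grips with 20 to 120 N. Pads are 22 mm wide; open, the fingers measure 114 mm over their backs; the gripper's body (76 mm by 85 mm) begins 54 mm behind the grasp point. The pads swing forward as they close: fully open they stand 13 mm farther back than shut.
Start: joints at [1.141, 0.3, 1.521, -0, 1.321, -0.067], TCP at [195.188, 514.19, 231.281] pointing down, gripper open.
Joint ranges: [-3.03, 3.03], [-0.79, 2.21], [0.23, 2.52], [-1.04, 4.18], [0, 3.07], [-2.55, 2.55]. Speed limits (rad/s): [2.22, 2.22, 2.57, 3.14, 3.14, 3.14].

### API

Orientations are given as a rotation vector (axis times angle).
In Python, from workcell import * gives the robot as it stands.
- The arm moves only by the tool step_arm, never from a script. Its arguments are lists of equal length, an entry for each row: "angular": the turn, a rotation vector about the tool's x, y, z in degrees, a list of three; "linear": the shift along the tool's x, y, z in cm, a list of three; "claw": the opening, from 0 (shut) to 1 (fully open). In form: {"angular": [[wx, wy, wz], ...], "linear": [[x, y, z], ...], "claw": [claw, ...]}. A call has 1 to 12 rows; each row shifts and turns the commanded pose from where the row before left it, along the tool's axes as they then stand; what a row does not reach is not made up. A row lasts 1/12 s, in which the tool goes at most 41.7 mm and 7.16 degrees, less where a joint would pass 70% of its speed; a pose out of reach is approached as far as the arm can. A call with a gripper value outside its range is refused whole. The fingers move at their own pace and stop on an object; "force" is the grip in N (left out, the last holds). Time passes only in rows, so rows that do not move let the fingers close. It gives the time, the measured TCP pose, the force, the opening and the grip force at its end, in the units of the state.
- observe(): the state, without advancing time (a new reading comes with each control period).
- camera(name): name is "scene" or "top" or "wrist"; returns the picture (480x640x3 uint8, red, green, blue); there is no depth.
- get_calibration(name): a dict with "intrinsics" (3x3 intrinsics, pixels), "D" ([k1, k2, p1, p2, k3] as OpenCV has them; the pictures are not rectified), "eye" and "rotation" of the camera in the world; the wrist camera has in their place "tool_from_camera" (4x4, takes a point from camera to tool coordinates, whose origin is the TCP and whose axes are the flange's). Camera axes: x right, y up, looking along -z (the intrinsics and any distortion apply to the point x, -y, -z); pixel columns grow to the right and rows downward; lengths in mm; the calibration is good to about 2 mm. A picture is of the moment at which its call begins: read the wrist's pose just before it. get_calibration takes no time and is no camera call.
- job_done(): hands the job in; it is judged then, once.
The state is a dict: "clock": time; "joint_positions": joint angles; "qd": joint speeds; "joint_efforts": joint torques, N m; "ee_pos": TCP position; "eef_rot": TCP orientation; "wrist_force": force on the tool from outside, world axes, zero at the start; "wrist_torque": the same for the moment, N m; "gripper_width": opening from 0.0 (shut) to 1.0 (fully open); "gripper_force": force on a finger pad.
Only numpy, scipy, OpenCV 4.12 (cv2) and the standard library are available. Lean on these libraries where they do the work, as an engineer would, in place of code of your own. Each camera call takes 0.05 s, during which the arm holds its last target. There are 200 camera calls.

## Working session

There is one attempt and no reset: what is moved stays moved. The work goes in short steps, Python scripts to look and compute and a tool call to move; the robot and the scene stay as the last step left them, time stands still between calls to the robot, and variables do not carry over. Pictures are saved under pics/ and viewed, at most 10 in all, crops included, and the job is handed in when it is done.

Besides the shell and the picture viewer there is one more tool, called after "Request:" as name(argument=value, ...), one argument or row to a line, values as JSON. step_arm: Moves the arm, as the interface text tells. Its arguments: {"type":"object","properties":{"angular":{"type":"array"},"linear":{"type":"array"},"claw":{"type":"array"},"force":{"type":"number"}},"required":["angular","linear","claw"]}

```bash
mkdir -p pics; ls; cat > h.py <<'E'
from workcell import *
import numpy as np, cv2
from scipy.spatial.transform import Rotation as R
def cam(name):
    c=get_calibration(name); K=np.array(c["intrinsics"]);D=np.array(c["D"],float)
    if name=="wrist":
        s=observe(); T=np.eye(4);T[:3,:3]=R.from_rotvec(s["eef_rot"]).as_matrix();T[:3,3]=s["ee_pos"]
        T=T@np.array(c["tool_from_camera"]); return K,D,T[:3,3],T[:3,:3]
    return K,D,np.array(c["eye"],float),np.array(c["rotation"],float)
def rays(C,px):
    K,D,e,Rm=C
    u=cv2.undistortPoints(np.array(px,float).reshape(-1,1,2),K,D).reshape(-1,2)
    return e,(Rm@np.c_[u[:,0],-u[:,1],-np.ones(len(u))].T).T
def onz(C,px,z):
    e,d=rays(C,px); return e+d*((z-e[2])/d[:,2])[:,None]
def tri(C1,p1,C2,p2):
    e1,d1=rays(C1,p1);e2,d2=rays(C2,p2);o=[]
    for a,b in zip(d1,d2):
        t=np.linalg.lstsq(np.c_[a,-b],e2-e1,rcond=None)[0]
        A=e1+t[0]*a;B=e2+t[1]*b;o.append(np.r_[(A+B)/2,np.linalg.norm(A-B)])
    return np.array(o)
def proj(C,P):
    K,D,e,Rm=C; p=(np.array(P,float).reshape(-1,3)-e)@Rm; p=p*[1,-1,-1]
    return cv2.projectPoints(p,np.zeros(3),np.zeros(3),K,D)[0].reshape(-1,2)
def snap(name,f):
    im=camera(name); cv2.imwrite("pics/"+f,im[:,:,::-1]); return im
E
python3 - <<'E'
from h import *
np.set_printoptions(precision=2,suppress=True)
print(observe())
for n in ("top","scene","wrist"):
    C=cam(n); print(n,C); snap(n,n+"0.png")
print(get_calibration("wrist")["tool_from_camera"])
E
```

```text
pics
{'clock': 0.0, 'joint_positions': array([ 1.14,  0.3 ,  1.52,  0.  ,  1.32, -0.07]), 'qd': array([-0.,  0., -0., -0.,  0., -0.]), 'joint_efforts': array([  0.  , -54.35, -36.18,  -0.  ,   0.  ,  -0.  ]), 'ee_pos': array([195.09, 514.  , 230.72]), 'eef_rot': array([-0.57, -3.09,  0.  ]), 'wrist_force': array([ 0.84, -0.13,  0.82]), 'wrist_torque': array([-0.  , -0.01, -0.01]), 'gripper_force': 0.0, 'gripper_width': 0.9991077402685666}
top (array([[613.89,   0.  , 321.21],
       [  0.  , 613.89, 233.58],
       [  0.  ,   0.  ,   1.  ]]), array([0.04, 0.  , 0.  , 0.  , 0.  ]), array([ 429.62,   42.89, 1539.49]), array([ 0.07, -0.1 , -1.54]))
scene (array([[484.31,   0.  , 322.27],
       [  0.  , 484.31, 231.95],
       [  0.  ,   0.  ,   1.  ]]), array([0.04, 0.  , 0.  , 0.  , 0.  ]), array([ 146.45, -612.99,  819.43]), array([ 0.79, -0.23, -0.58]))
wrist (array([[366.46,   0.  , 319.64],
       [  0.  , 366.46, 237.46],
       [  0.  ,   0.  ,   1.  ]]), array([-0.01,  0.  ,  0.  ,  0.  ,  0.  ]), array([126.36, 540.86, 374.06]), array([[ 0.35, -0.89, -0.27],
       [ 0.93,  0.34,  0.1 ],
       [-0.  , -0.29,  0.96]]))
[[  -0.      0.96    0.29   73.81]
 [   1.      0.     -0.      0.57]
 [  -0.      0.29   -0.96 -143.29]
 [   0.      0.      0.      1.  ]]
```

```bash
sed -i 's/np.array(c\["rotation"\],float)$/R.from_rotvec(np.array(c["rotation"],float)).as_matrix()/' h.py; python3 -c "
from h import *
C=cam('top');print(proj(C,[[430,43,0],[530,43,0],[430,143,0]]))"
```

```text
[[307.78491797 298.29183485]
 [309.04851222 258.23136311]
 [267.61032821 297.12357285]]
```

View pics/top0.png

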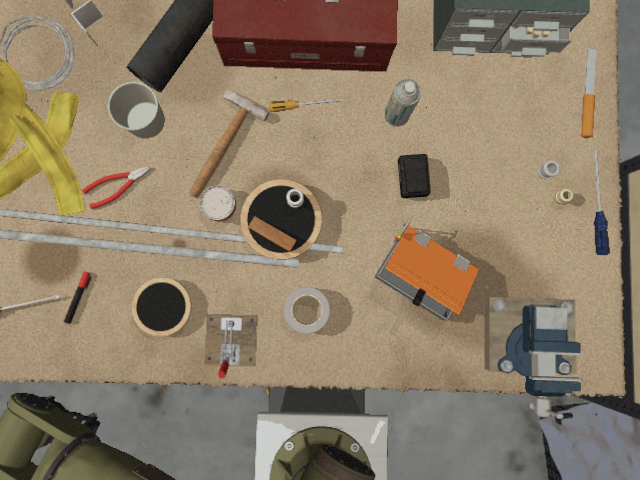

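View pics/scene0.png

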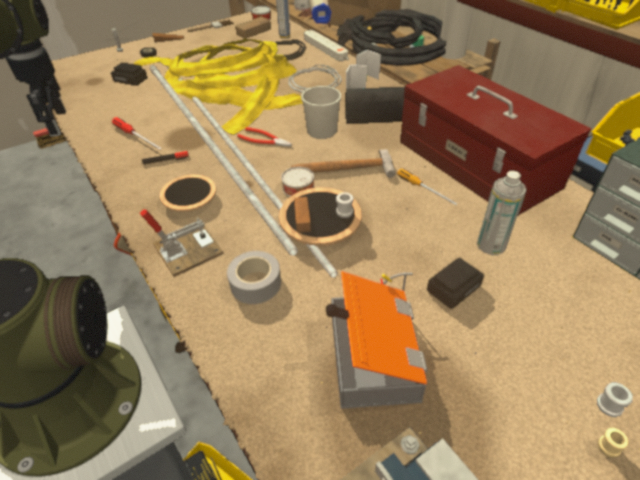

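```bash
python3 - <<'E'
from h import *
t=cv2.imread("pics/top0.png");s=cv2.imread("pics/scene0.png")
cv2.imwrite("pics/tc.png",cv2.resize(t[170:330,230:490],None,fx=3,fy=3,interpolation=cv2.INTER_CUBIC))
a=cv2.resize(s[260:410,320:440],None,fx=3.3,fy=3.3,interpolation=cv2.INTER_CUBIC)
b=cv2.resize(s[180:260,270:370],None,fx=3.6,fy=3.6,interpolation=cv2.INTER_CUBIC)
o=np.zeros((500,800,3),np.uint8);o[:a.shape[0],:a.shape[1]]=a;o[:b.shape[0],420:420+b.shape[1]]=b
cv2.imwrite("pics/sc.png",o)
E
```

```text
(no output)
```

View pics/tc.png

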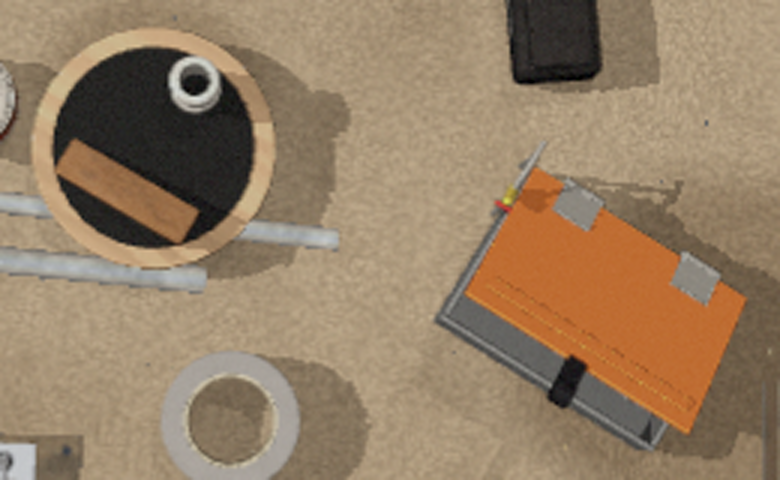

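View pics/sc.png

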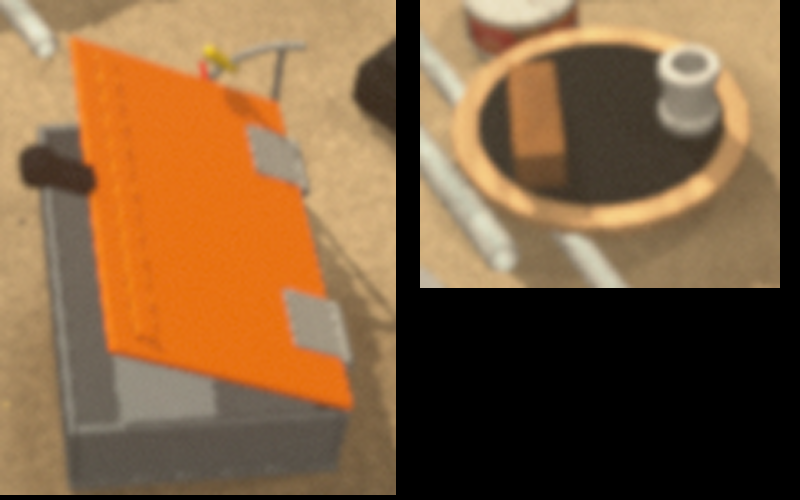

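```bash
python3 - <<'E'
from h import *
np.set_printoptions(precision=1,suppress=True)
T=cam("top");S=cam("scene")
t=lambda a:np.array(a)/3+[230,170]
s=lambda a:np.array(a)/3.3+[320,260]
w=lambda a:(np.array(a)-[420,0])/3.6+[270,180]
tp=t([[537,168],[468,295],[690,430],[745,297],[562,395],[437,319],[650,447]])
sp=s([[278,105],[73,38],[112,352],[350,405],[40,165],[40,128],[70,430]])
X=tri(T,tp,S,sp);print(X)
a=(X[3]-X[0])[:3];print("hinge dir",np.degrees(np.arctan2(a[1],a[0])),np.linalg.norm(a))
a=(X[6]-X[5])[:3];print("front dir",np.degrees(np.arctan2(a[1],a[0])),np.linalg.norm(a))
print("pin,mark",tri(T,t([[503,205],[510,195]]),S,s([[205,70],[215,58]])))
tw=t([[75,140],[200,212],[183,243],[56,170],[195,72]])
print("wedge",tri(T,tw,S,w([[555,62],[566,158],[517,158],[510,66],[689,63]])))
im=cv2.imread("pics/top0.png")
print("turntable",onz(T,t([[153,148]]),43))
E
```

```text
[[ 611.4 -196.4   68.9    0.9]
 [ 504.1 -133.7  141.5    2.3]
 [ 405.6 -302.9  138.6    1.9]
 [ 511.9 -363.9   69.5    0.7]
 [ 431.2 -203.8  156.3    3.2]
 [ 489.3 -120.2   57.1    4.2]
 [ 390.3 -290.3   61.5    1. ]]
hinge dir -120.70502160100276 194.77546597648475
front dir -120.19409165104736 196.91884383301507
pin,mark [[ 578.1 -165.9   94.3    1.3]
 [ 584.  -169.   104.4    1.5]]
wedge [[625.8 177.   51.3   3.9]
 [567.8  73.4  71.2   2.6]
 [541.2  86.5  75.9   0.4]
 [599.9 191.9  50.4   1.7]
 [674.6  82.4  91.4   4.2]]
turntable [[620.6 114.8  43. ]]
```

```bash
cat >> h.py <<'E'
def plan(target,yaw=None,tilt=0,step=30):
    """yaw: world angle (deg) of tool y with tool z down; tilt: turn about tool y (deg). prints turn then shift in the turned tool frame"""
    s=observe();R0=R.from_rotvec(s["eef_rot"]).as_matrix()
    if yaw is None: R1=R0
    else:
        a=np.radians(yaw);y=np.array([np.cos(a),np.sin(a),0]);z=np.array([0,0,-1.])
        R1=np.c_[np.cross(y,z),y,z]@R.from_euler('y',tilt,degrees=True).as_matrix()
    w=np.degrees(R.from_matrix(R0.T@R1).as_rotvec()); d=R1.T@(np.array(target)-s["ee_pos"])/10
    n=int(np.ceil(np.linalg.norm(d)*10/step)) or 1
    print("clock %.2f"%s["clock"],"pos",s["ee_pos"].round(1),"turn",w.round(2),"shift cm",d.round(2),"rows",n,"each",(d/n).round(3))
E
python3 -c "
from h import *
plan([440,-210,300],59.5)"
```

```text
clock 0.15 pos [195.1 514.  230.9] turn [-0.05 -0.    9.71] shift cm [-57.85 -49.96  -6.91] rows 26 each [-2.225 -1.921 -0.266]
```

Request:
step_arm(
  angular=[
    [0, 0, 4.85],
    [0, 0, 4.85],
    [0, 0, 0],
    [0, 0, 0],
    [0, 0, 0],
    [0, 0, 0],
    [0, 0, 0],
    [0, 0, 0],
    [0, 0, 0],
    [0, 0, 0],
    [0, 0, 0],
    [0, 0, 0],
  ],
  linear=[
    [0, 0, -1],
    [0, 0, -1],
    [-1, -1, -0.5],
    [-2.2, -1.9, -0.5],
    [-2.2, -1.9, -0.5],
    [-2.2, -1.9, -0.5],
    [-2.2, -1.9, -0.5],
    [-2.2, -1.9, -0.5],
    [-2.2, -1.9, -0.5],
    [-2.2, -1.9, -0.5],
    [-2.2, -1.9, -0.5],
    [-2.2, -1.9, 0],
  ],
  claw=[1, 1, 1, 1, 1, 1, 1, 1, 1, 1, 1, 1],
)

```text
clock: 1.15
ee_pos: [282.8, 251.5, 297.0]
eef_rot: [0.825, 3.03, 0.001]
wrist_force: [1.2, 0.1, -0.7]
gripper_width: 0.997
gripper_force: 0.0
```

Request:
step_arm(
  angular=[
    [0, 0, 0],
    [0, 0, 0],
    [0, 0, 0],
    [0, 0, 0],
    [0, 0, 0],
    [0, 0, 0],
    [0, 0, 0],
    [0, 0, 0],
    [0, 0, 0],
    [0, 0, 0],
    [0, 0, 0],
    [0, 0, 0],
  ],
  linear=[
    [-2.2, -1.9, 0],
    [-2.2, -1.9, 0],
    [-2.2, -1.9, 0],
    [-2.2, -1.9, 0],
    [-2.2, -1.9, 0],
    [-2.2, -1.9, 0],
    [-2.2, -1.9, 0],
    [-2.2, -1.9, 0],
    [-2.2, -1.9, 0],
    [-2.2, -1.9, 0],
    [-2.2, -1.9, 0],
    [-2.2, -1.9, 0],
  ],
  claw=[1, 1, 1, 1, 1, 1, 1, 1, 1, 1, 1, 1],
)

```text
clock: 2.15
ee_pos: [394.5, -79.3, 296.2]
eef_rot: [-0.826, -3.031, 0.0]
wrist_force: [1.2, 1.3, 0.1]
gripper_width: 1.002
gripper_force: 0.0
```

```bash
python3 -c "
from h import *
plan([440,-210,300],59.5)"
```

```text
clock 2.15 pos [394.5 -79.3 296.2] turn [-0. -0.  0.] shift cm [-10.56  -8.96  -0.38] rows 5 each [-2.111 -1.791 -0.076]
```

Request:
step_arm(
  angular=[
    [0, 0, 0],
    [0, 0, 0],
    [0, 0, 0],
    [0, 0, 0],
    [0, 0, 0],
    [0, 0, 0],
  ],
  linear=[
    [-2.2, -1.9, 0],
    [-2.2, -1.9, 0],
    [-2.2, -1.9, 0],
    [-2.2, -1.9, 0],
    [0, 0, 0],
    [0, 0, 0],
  ],
  claw=[1, 1, 1, 1, 0.5, 0.5],
)

```text
clock: 2.65
ee_pos: [431.6, -188.7, 295.6]
eef_rot: [-0.828, -3.029, -0.001]
wrist_force: [-0.8, 1.1, -0.5]
gripper_width: 0.747
gripper_force: 0.0
```

```bash
python3 -c "
from h import *
np.set_printoptions(precision=2,suppress=True)
C=cam('wrist');np.save('w1.npy',np.array(C,dtype=object),allow_pickle=True);snap('wrist','w1.png');print(observe()['ee_pos'],observe()['wrist_force'],observe()['gripper_width'],observe()['joint_positions'])"
```

```text
[ 431.5  -187.84  295.88] [0.32 0.24 1.38] 0.6621601824301284 [-0.49  0.08  1.64  0.    1.43 -1.53]
```

View pics/w1.png

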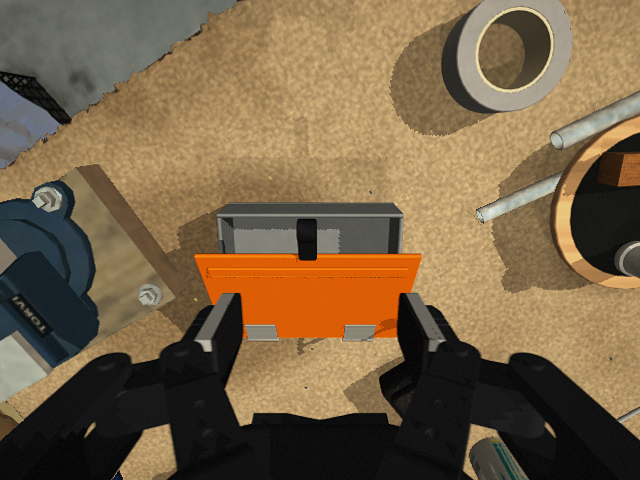

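```bash
python3 - <<'E'
from h import *
np.set_printoptions(precision=1,suppress=True)
T=cam("top");S=cam("scene");W=list(np.load("w1.npy",allow_pickle=True));W=[np.array(a,float) for a in W]
P=onz(W,[[218,215],[403,213.5]],60);print(P);d=P[1]-P[0];print("yaw y",np.degrees(np.arctan2(d[1],d[0])),np.linalg.norm(d))
ym=d/np.linalg.norm(d);xm=np.array([ym[1],-ym[0],0]);c=P.mean(0)+72.5*xm;print("centre",c,"hinge",c+72.5*xm)
t=lambda a:np.array(a)/3+[230,170]
s=lambda a:np.array(a)/3.3+[320,260]
wp=[[421,253.5],[195,255],[307,222]]
print("T-W",tri(T,t([[468,295],[690,430],[562,400]]),W,wp))
print("S-W",tri(S,s([[73,38],[112,352],[22,165]]),W,wp))
h=c+72.5*xm;h[2]=64
for th in np.radians([25,28,31,34,37]):
  f=lambda r,y:h-xm*r*np.cos(th)+[0,0,r*np.sin(th)]+ym*y
  print(np.degrees(th),proj(W,[f(145,100),f(145,-100),f(185,0)]).ravel(),(proj(T,[f(145,100),f(145,-100),f(185,0)])-[230,170]).ravel()*3)
E
```

```text
[[ 390.6 -288.8   60. ]
 [ 489.  -119.1   60. ]]
yaw y 59.87408559486192 196.16996180551754
centre [ 502.5 -240.4   60. ] hinge [ 565.2 -276.7   60. ]
T-W [[ 501.9 -130.7  145.1    4.4]
 [ 406.8 -307.7  119.5    1.4]
 [ 425.8 -199.3  157.9    6.9]]
S-W [[ 508.3 -128.   132.3    3.1]
 [ 406.  -300.3  134.1    0.9]
 [ 426.6 -196.7  152.4    0.2]]
25.0 [420.1 244.6 198.  246.4 307.7 210.2] [453.8 297.5 677.7 436.1 544.8 407.2]
28.0 [421.8 250.6 196.  252.4 307.4 217.7] [457.1 293.3 682.1 432.5 549.7 402.5]
31.0 [423.5 257.1 194.  258.9 307.2 226.1] [460.7 288.7 686.7 428.5 554.9 397.1]
34.0 [425.2 264.2 192.  266.  307.  235.4] [464.5 283.7 691.5 424.  560.4 391.2]
37.0 [426.9 271.7 190.2 273.5 306.8 245.5] [468.6 278.3 696.5 419.2 566.1 384.7]
```

```bash
python3 -c "
from h import *
plan([432,-202,131],59.7)"
```

```text
clock 2.70 pos [ 431.5 -187.8  295.9] turn [ 0.   -0.06 -0.23] shift cm [-0.76 -1.2  16.49] rows 6 each [-0.126 -0.2    2.748]
```

Request:
step_arm(
  angular=[
    [0, 0, 0],
    [0, 0, 0],
    [0, 0, 0],
    [0, 0, 0],
    [0, 0, 0],
    [0, 0, 0],
    [0, 0, 0],
    [0, 0, 0],
    [0, 0, 0],
  ],
  linear=[
    [-0.4, -0.6, 1],
    [-0.4, -0.6, 2],
    [0, 0, 3],
    [0, 0, 3],
    [0, 0, 3],
    [0, 0, 2.5],
    [0, 0, 1.5],
    [0, 0, 0.5],
    [0, 0, 0],
  ],
  claw=[0.5, 0.5, 0.5, 0.5, 0.5, 0.5, 0.5, 0.5, 0.5],
)

```text
clock: 3.45
ee_pos: [432.0, -201.6, 130.3]
eef_rot: [-0.824, -3.03, -0.001]
wrist_force: [0.7, 0.3, 0.5]
gripper_width: 0.498
gripper_force: 0.0
```

```bash
python3 -c "
from h import *
snap('wrist','w2.png');plan([432,-202,131],59.7)"
```

```text
clock 3.50 pos [ 432.5 -202.   131.5] turn [ 0.   -0.   -0.15] shift cm [ 0.04 -0.03  0.05] rows 1 each [ 0.045 -0.027  0.048]
```

View pics/w2.png

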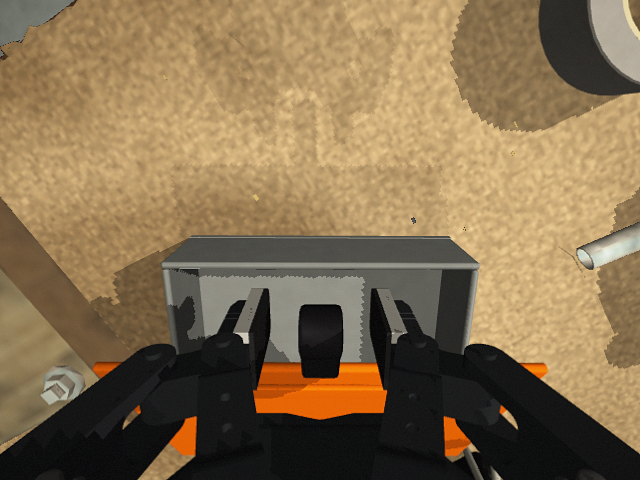

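Request:
step_arm(
  angular=[
    [0, 0, 0],
    [0, 0, 0],
    [0, 0, 0],
    [0, 0, 0],
    [0, 0, 0],
  ],
  linear=[
    [0, 0, 0],
    [0, 0, 0],
    [0, 0, 0],
    [0, 0, 0],
    [0, 0, 0],
  ],
  claw=[0, 0, 0, 0, 0],
  force=30,
)

```text
clock: 3.92
ee_pos: [432.9, -202.0, 132.1]
eef_rot: [0.825, 3.03, 0.001]
wrist_force: [-0.8, 5.7, 3.9]
gripper_width: 0.178
gripper_force: 35.7
```

```bash
cat > arc.py <<'E'
from h import *
def arc(th0,th1,n,tilt0,tilt1,yaw=59.7,r=175,off=19):
    """rows for tab arc; tool turns about its y by tilt per row"""
    u=np.array([np.cos(np.radians(yaw-90)),np.sin(np.radians(yaw-90))]) # box x
    # in-plane coords: X along box x (=-tool x at tilt 0), Z up
    tab=lambda t:np.array([-r*np.cos(t),r*np.sin(t)])
    ts=np.radians(np.linspace(th0,th1,n+1));tl=np.radians(np.linspace(tilt0,tilt1,n+1))
    zt=lambda a:np.array([np.sin(a),-np.cos(a)])   # fingers lean outward by a
    xt=lambda a:np.array([-np.cos(a),-np.sin(a)])
    tcp=[tab(t)+off*zt(a) for t,a in zip(ts,tl)]
    for i in range(n):
        d=(tcp[i+1]-tcp[i])/10;a=tl[i]
        print(np.degrees(ts[i+1]).round(1),"turn y",-np.degrees(tl[i+1]-tl[i]).round(2),"lin [%.2f,0,%.2f]"%(d@xt(a),d@zt(a)))
    print(tcp[-1])
E
python3 -c "
from arc import *
s=observe();print(s['gripper_width'],s['gripper_force'],s['wrist_force'],s['ee_pos'])
arc(29.5,135,32,0,26)"
```

```text
0.17792566328939607 35.70040471851826 [-0.7934126   5.68152387  3.9056741 ] [ 432.8974025  -202.04803572  132.07728473]
32.8 turn y -0.81 lin [-0.55,0,-0.86]
36.1 turn y -0.81 lin [-0.61,0,-0.82]
39.4 turn y -0.81 lin [-0.67,0,-0.78]
42.7 turn y -0.81 lin [-0.72,0,-0.73]
46.0 turn y -0.81 lin [-0.77,0,-0.68]
49.3 turn y -0.81 lin [-0.82,0,-0.62]
52.6 turn y -0.81 lin [-0.86,0,-0.57]
55.9 turn y -0.81 lin [-0.90,0,-0.50]
59.2 turn y -0.81 lin [-0.93,0,-0.44]
62.5 turn y -0.81 lin [-0.96,0,-0.38]
65.8 turn y -0.81 lin [-0.99,0,-0.31]
69.1 turn y -0.81 lin [-1.01,0,-0.24]
72.4 turn y -0.81 lin [-1.02,0,-0.17]
75.7 turn y -0.81 lin [-1.03,0,-0.10]
79.0 turn y -0.81 lin [-1.03,0,-0.02]
82.2 turn y -0.81 lin [-1.03,0,0.05]
85.5 turn y -0.81 lin [-1.03,0,0.12]
88.8 turn y -0.81 lin [-1.02,0,0.19]
92.1 turn y -0.81 lin [-1.00,0,0.26]
95.4 turn y -0.81 lin [-0.98,0,0.33]
98.7 turn y -0.81 lin [-0.95,0,0.40]
102.0 turn y -0.81 lin [-0.92,0,0.46]
105.3 turn y -0.81 lin [-0.88,0,0.53]
108.6 turn y -0.81 lin [-0.84,0,0.59]
111.9 turn y -0.81 lin [-0.80,0,0.64]
115.2 turn y -0.81 lin [-0.75,0,0.70]
118.5 turn y -0.81 lin [-0.70,0,0.75]
121.8 turn y -0.81 lin [-0.65,0,0.79]
125.1 turn y -0.81 lin [-0.59,0,0.84]
128.4 turn y -0.81 lin [-0.53,0,0.87]
131.7 turn y -0.81 lin [-0.46,0,0.91]
135.0 turn y -0.81 lin [-0.40,0,0.94]
[132.0727385  106.66659983]
```

Request:
step_arm(
  angular=[
    [0, -0.81, 0],
    [0, -0.81, 0],
    [0, -0.81, 0],
    [0, -0.81, 0],
    [0, -0.81, 0],
    [0, -0.81, 0],
    [0, -0.81, 0],
    [0, -0.81, 0],
  ],
  linear=[
    [-0.55, 0, -0.86],
    [-0.61, 0, -0.82],
    [-0.67, 0, -0.78],
    [-0.72, 0, -0.73],
    [-0.77, 0, -0.68],
    [-0.82, 0, -0.62],
    [-0.86, 0, -0.57],
    [-0.9, 0, -0.5],
  ],
  claw=[0, 0, 0, 0, 0, 0, 0, 0],
)

```text
clock: 4.58
ee_pos: [481.2, -230.6, 190.2]
eef_rot: [0.797, 2.926, -0.044]
wrist_force: [1.0, 5.4, -5.8]
gripper_width: 0.177
gripper_force: 33.0
```

Request:
step_arm(
  angular=[
    [0, -0.81, 0],
    [0, -0.81, 0],
    [0, -0.81, 0],
    [0, -0.81, 0],
    [0, -0.81, 0],
    [0, -0.81, 0],
    [0, -0.81, 0],
    [0, -0.81, 0],
    [0, -0.81, 0],
    [0, -0.81, 0],
  ],
  linear=[
    [-0.93, 0, -0.44],
    [-0.96, 0, -0.38],
    [-0.99, 0, -0.31],
    [-1.01, 0, -0.24],
    [-1.02, 0, -0.17],
    [-1.03, 0, -0.1],
    [-1.03, 0, -0.02],
    [-1.03, 0, 0.05],
    [-1.03, 0, 0.12],
    [-1.02, 0, 0.19],
  ],
  claw=[0, 0, 0, 0, 0, 0, 0, 0, 0, 0],
)

```text
clock: 5.42
ee_pos: [565.4, -280.4, 221.1]
eef_rot: [0.761, 2.793, -0.097]
wrist_force: [-2.2, 5.0, -1.4]
gripper_width: 0.175
gripper_force: 33.3
```

```bash
python3 -c "
from h import *
s=observe();print(s);p=s['ee_pos']-19*R.from_rotvec(s['eef_rot']).as_matrix()[:,2];print(-p@[0,0,0],s['ee_pos']-19*R.from_rotvec(s['eef_rot']).as_matrix()[:,2])
snap('top','t2.png')"
```

```text
{'clock': 5.4167, 'joint_positions': array([-0.51698066,  0.3581159 ,  1.48676072, -0.00441677,  1.04210405,
       -1.55405335]), 'qd': array([-7.94697341e-04,  1.89208155e-01, -2.44096667e-01, -2.73887336e-03,
       -1.14109059e-01,  1.37164594e-04]), 'joint_efforts': array([-1.69062093e+00, -6.01512980e+01, -3.74376297e+01, -5.16442526e-01,
       -1.77562974e+00, -3.21949460e-02]), 'ee_pos': array([ 565.35935538, -280.41232964,  221.08785924]), 'eef_rot': array([ 0.76081951,  2.79253243, -0.09744498]), 'wrist_force': array([-2.22203686,  5.02313708, -1.43512452]), 'wrist_torque': array([0.89424728, 0.81283968, 0.05573859]), 'gripper_force': 33.319567936705425, 'gripper_width': 0.17535572426897517}
0.0 [ 561.23499801 -277.98403304  239.47516606]
```

Request:
step_arm(
  angular=[
    [0, -0.81, 0],
    [0, -0.81, 0],
    [0, -0.81, 0],
    [0, -0.81, 0],
    [0, -0.81, 0],
    [0, -0.81, 0],
    [0, -0.81, 0],
  ],
  linear=[
    [-1, 0, 0.26],
    [-0.98, 0, 0.33],
    [-0.95, 0, 0.4],
    [-0.92, 0, 0.46],
    [-0.88, 0, 0.53],
    [-0.84, 0, 0.59],
    [-0.8, 0, 0.64],
  ],
  claw=[0, 0, 0, 0, 0, 0, 0],
)

```text
clock: 6.05
ee_pos: [627.0, -316.9, 209.3]
eef_rot: [0.735, 2.696, -0.133]
wrist_force: [-1.0, 3.4, 5.4]
gripper_width: 0.178
gripper_force: 36.0
```

Request:
step_arm(
  angular=[
    [0, -0.81, 0],
    [0, -0.81, 0],
    [0, -0.81, 0],
    [0, -0.81, 0],
    [0, -0.81, 0],
    [0, -0.81, 0],
    [0, -0.81, 0],
    [0, 0, 0],
    [0, 0, 0],
  ],
  linear=[
    [-0.75, 0, 0.7],
    [-0.7, 0, 0.75],
    [-0.65, 0, 0.79],
    [-0.59, 0, 0.84],
    [-0.53, 0, 0.87],
    [-0.46, 0, 0.91],
    [-0.4, 0, 0.94],
    [0, 0, 0],
    [0, 0, 0],
  ],
  claw=[0, 0, 0, 0, 0, 0, 0, 0, 0],
)

```text
clock: 6.8
ee_pos: [679.0, -347.7, 171.3]
eef_rot: [0.709, 2.602, -0.165]
wrist_force: [4.3, -2.6, 3.0]
gripper_width: 0.181
gripper_force: 42.2
```

```bash
python3 -c "
from h import *
s=observe();Rm=R.from_rotvec(s['eef_rot']).as_matrix();print(s['ee_pos']-19*Rm[:,2],Rm[:,2],s['joint_positions'],s['wrist_force'])
plan([0,0,0],-30)"
```

```text
[ 671.83330362 -343.40573612  188.31633693] [ 0.37973507 -0.22394022 -0.89758123] [-0.51926033  0.6066744   1.28198288 -0.0083692   0.79644486 -1.55365107] [ 4.31370305 -2.557723    3.02387396]
clock 6.80 pos [ 679.  -347.7  171.3] turn [20.39 20.59 87.82] shift cm [ -3.84 -76.19  17.13] rows 27 each [-0.142 -2.822  0.634]
```

Request:
step_arm(
  angular=[
    [0, 0, 0],
    [0, 0, 0],
    [0, 0, 0],
    [0, 0, 0],
    [0, 0, 0],
    [0, 0, 0],
    [0, 6.5, 0],
    [0, 6.5, 0],
    [0, 6.5, 0],
    [0, 6, 0],
    [0, 0, 7],
    [0, 0, 7],
  ],
  linear=[
    [0, 0, 0],
    [0, 0, 0],
    [0, 0, 0],
    [0, 0, -2],
    [0, 0, -3],
    [0, 0, -3],
    [1, 0, -2],
    [2, 0, -1],
    [2, 0, 0],
    [2, 0, 0],
    [2, 2, 0],
    [2, 2, 0],
  ],
  claw=[0.6, 0.6, 0.6, 0.6, 0.6, 0.6, 0.6, 0.6, 0.6, 0.6, 0.6, 0.6],
)

```text
clock: 7.8
ee_pos: [567.8, -233.6, 251.0]
eef_rot: [1.198, 2.899, -0.002]
wrist_force: [0.3, 0.5, -0.3]
gripper_width: 0.601
gripper_force: 0.0
```

```bash
python3 -c "
from h import *
plan([572,110,240],-29.3)"
```

```text
clock 7.80 pos [ 567.8 -233.6  251. ] turn [ 0.24  0.23 74.4 ] shift cm [ 30.17 -16.45   1.1 ] rows 12 each [ 2.515 -1.371  0.091]
```

Request:
step_arm(
  angular=[
    [0, 0, 7],
    [0, 0, 7],
    [0, 0, 7],
    [0, 0, 7],
    [0, 0, 7],
    [0, 0, 7],
    [0, 0, 7],
    [0, 0, 7],
    [0, 0, 7],
    [0, 0, 7],
    [0, 0, 0],
    [0, 0, 0],
  ],
  linear=[
    [0, 2, 0],
    [0, 2, 0],
    [0, 2, 0],
    [0, 0, 0],
    [0, 0, 0],
    [0, 0, 0],
    [0, 0, 0],
    [0, 0, 0],
    [0, 0, 0],
    [0, 0, 0],
    [0, 0, 0],
    [0, 0, 0],
  ],
  claw=[0.6, 0.6, 0.6, 0.6, 0.6, 0.6, 0.6, 0.6, 0.6, 0.6, 0.6, 0.6],
)

```text
clock: 8.8
ee_pos: [615.2, -196.2, 252.1]
eef_rot: [2.633, 1.701, 0.005]
wrist_force: [0.2, -0.1, -0.2]
gripper_width: 0.596
gripper_force: 0.0
```

```bash
python3 -c "
from h import *
plan([572,110,240],-29.3)"
```

```text
clock 8.80 pos [ 615.2 -196.2  252.1] turn [0.42 0.03 5.03] shift cm [ 24.58 -18.75   1.21] rows 11 each [ 2.235 -1.705  0.11 ]
```

Request:
step_arm(
  angular=[
    [0.4, 0, 5],
    [0, 0, 0],
    [0, 0, 0],
    [0, 0, 0],
    [0, 0, 0],
    [0, 0, 0],
    [0, 0, 0],
    [0, 0, 0],
    [0, 0, 0],
    [0, 0, 0],
    [0, 0, 0],
    [0, 0, 0],
  ],
  linear=[
    [0, 0, 0],
    [2.5, -1.9, 0.1],
    [2.5, -1.9, 0.1],
    [2.5, -1.9, 0.1],
    [2.5, -1.9, 0.1],
    [2.5, -1.9, 0.1],
    [2.5, -1.9, 0.1],
    [2.5, -1.9, 0.1],
    [2.5, -1.9, 0.1],
    [2.5, -1.9, 0.1],
    [2, -1.6, 0.1],
    [0, 0, 0],
  ],
  claw=[0.6, 0.6, 0.6, 0.6, 0.6, 0.6, 0.6, 0.6, 0.6, 0.6, 0.6, 0.6],
)

```text
clock: 9.8
ee_pos: [572.2, 113.1, 241.9]
eef_rot: [-2.707, -1.594, 0.0]
wrist_force: [-0.6, -0.0, 0.2]
gripper_width: 0.6
gripper_force: 0.0
```

```bash
python3 -c "
from h import *
C=cam('wrist');np.save('w3.npy',np.array(C,dtype=object),allow_pickle=True);snap('wrist','w3.png')
plan([572,110,240],-29.3)"
```

```text
clock 9.85 pos [572.7 111.1 242. ] turn [0.02 0.02 0.22] shift cm [-0.13 -0.    0.2 ] rows 1 each [-0.13  -0.004  0.198]
```

View pics/w3.png

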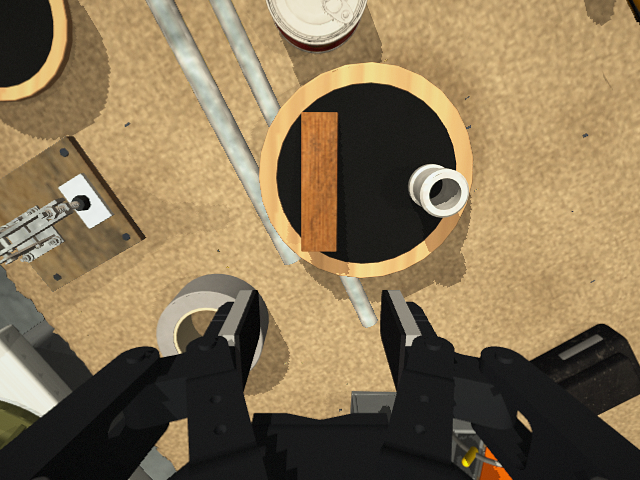

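```bash
python3 - <<'E'
from h import *
np.set_printoptions(precision=1,suppress=True)
T=cam("top");S=cam("scene");W=[np.array(a,float) for a in np.load("w3.npy",allow_pickle=True)]
wp=[[338,112],[337,251],[301,252],[301,112]]
tw=np.array([[75,140],[200,212],[183,243],[56,170]])/3+[230,170]
sw=(np.array([[555,62],[566,158],[517,158],[510,66]])-[420,0])/3.6+[270,180]
print(tri(T,tw,W,wp));print(tri(S,sw,W,wp))
P=np.vstack([onz(W,wp[:1],49),onz(W,wp[1:3],73),onz(W,wp[3:],49)]);print(P,P.mean(0))
d=(P[0]+P[3]-P[1]-P[2])/2;print(np.degrees(np.arctan2(d[1],d[0])),np.linalg.norm(d[:2]))
c=P.mean(0);u=d/np.linalg.norm(d[:2]);u[2]=0;g=c-25*u;print(g);plan([g[0],g[1],44],np.degrees(np.arctan2(d[1],d[0]))-90)
E
```

```text
[[630.5 181.8   4.7   0.8]
 [568.1  73.8  62.2   1.4]
 [540.6  88.2  64.3   3.6]
 [600.3 195.7  35.    3.8]]
[[629.2 180.7  47.4   2. ]
 [569.9  75.3  68.8   1. ]
 [542.2  90.8  72.1   2.9]
 [601.4 196.   47.1   3.2]]
[[628.2 181.2  49. ]
 [570.   76.9  73. ]
 [541.2  91.8  73. ]
 [600.1 196.8  49. ]] [584.9 136.7  61. ]
60.76588408404341 119.85639671302594
[572.7 114.9  61. ]
clock 9.85 pos [572.7 111.1 242. ] turn [0.  0.  0.2] shift cm [ 0.3 -0.2 19.8] rows 7 each [ 0.  -0.   2.8]
```

Request:
step_arm(
  angular=[
    [0, 0, 0],
    [0, 0, 0],
    [0, 0, 0],
    [0, 0, 0],
    [0, 0, 0],
    [0, 0, 0],
    [0, 0, 0],
    [0, 0, 0],
    [0, 0, 0],
    [0, 0, 0],
    [0, 0, 0],
  ],
  linear=[
    [0.3, -0.2, 1],
    [0, 0, 2],
    [0, 0, 3],
    [0, 0, 3],
    [0, 0, 3],
    [0, 0, 3],
    [0, 0, 2],
    [0, 0, 1.5],
    [0, 0, 0.8],
    [0, 0, 0.3],
    [0, 0, 0],
  ],
  claw=[0.6, 0.6, 0.6, 0.6, 0.6, 0.6, 0.6, 0.6, 0.6, 0.6, 0.6],
)

```text
clock: 10.77
ee_pos: [572.8, 112.1, 45.7]
eef_rot: [2.713, 1.583, -0.001]
wrist_force: [-0.1, 0.3, 0.7]
gripper_width: 0.596
gripper_force: 0.0
```

```bash
python3 -c "
from h import *
snap('wrist','w4.png')
plan([572.7,114.9,44],-29.3)"
```

```text
clock 10.82 pos [573.1 112.3  46.5] turn [ 0.05  0.01 -0.18] shift cm [ 0.2  -0.16  0.25] rows 1 each [ 0.202 -0.164  0.249]
```

View pics/w4.png

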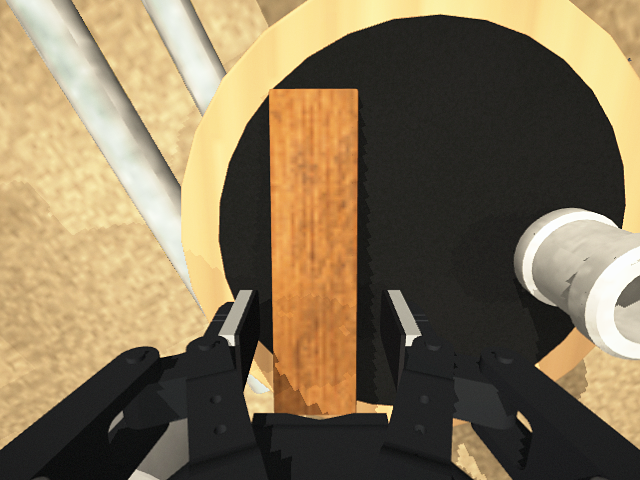

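Request:
step_arm(
  angular=[
    [0, 0, 0],
    [0, 0, 0],
    [0, 0, 0],
    [0, 0, 0],
    [0, 0, 0],
    [0, 0, 0],
    [0, 0, 0],
  ],
  linear=[
    [0, -0.2, 0.15],
    [0, 0, 0],
    [0, 0, 0],
    [0, 0, 0],
    [0, 0, 0],
    [0, 0, 0],
    [0, 0, 0],
  ],
  claw=[0.6, 0.3, 0.3, 0.2, 0.1, 0, 0],
  force=35,
)

```text
clock: 11.4
ee_pos: [571.4, 113.8, 45.3]
eef_rot: [2.713, 1.583, 0.001]
wrist_force: [-1.5, -0.9, 7.0]
gripper_width: 0.365
gripper_force: 35.8
```

```bash
python3 -c "
from h import *
s=observe();print(s['gripper_width']*85,s['gripper_force'],s['wrist_force'])
plan([572.7,114.9,44],-29.3)"
```

```text
31.011159495107623 35.82448901608586 [-1.45174933 -0.89310406  6.98471608]
clock 11.40 pos [571.4 113.8  45.3] turn [ 0.07 -0.01 -0.18] shift cm [0.16 0.06 0.13] rows 1 each [0.161 0.063 0.134]
```

Request:
step_arm(
  angular=[
    [0, 0, 0],
    [0, 0, 0],
    [0, 0, 0],
    [0, 0, 0],
    [0, 0, 0],
    [0, 0, 0],
    [0, 0, 0],
    [0, 0, 0],
  ],
  linear=[
    [0, 0, -0.3],
    [0, 0, -0.7],
    [0, 0, -1.5],
    [0, 0, -2.5],
    [0, 0, -3],
    [0, 0, -3],
    [0, 0, -2.5],
    [0, 0, 0],
  ],
  claw=[0, 0, 0, 0, 0, 0, 0, 0],
)

```text
clock: 12.07
ee_pos: [572.8, 114.1, 185.6]
eef_rot: [2.71, 1.581, 0.012]
wrist_force: [0.5, 0.3, -0.1]
gripper_width: 0.365
gripper_force: 35.0
```

```bash
python3 -c "
from h import *
s=observe();print(s['gripper_width']*85,s['gripper_force'],s['wrist_force'])
plan([488,-265,180],-30.1)"
```

```text
31.063013746900612 35.00323321670294 [ 0.49340792  0.26982052 -0.08752631]
clock 12.07 pos [572.8 114.1 185.6] turn [ 0.4  -0.27  0.62] shift cm [-37.04  11.68   0.56] rows 13 each [-2.85   0.898  0.043]
```

Request:
step_arm(
  angular=[
    [0, 0, 0.6],
    [0, 0, 0],
    [0, 0, 0],
    [0, 0, 0],
    [0, 0, 0],
    [0, 0, 0],
    [0, 0, 0],
    [0, 0, 0],
    [0, 0, 0],
    [0, 0, 0],
    [0, 0, 0],
    [0, 0, 0],
  ],
  linear=[
    [-1, 0.3, 0],
    [-2, 0.6, 0],
    [-3, 0.9, 0],
    [-3, 0.9, 0],
    [-3, 0.9, 0],
    [-3, 0.9, 0],
    [-3, 0.9, 0],
    [-3, 0.9, 0],
    [-3, 0.9, 0],
    [-3, 0.9, 0],
    [-3, 0.9, 0],
    [-3, 0.9, 0],
  ],
  claw=[0, 0, 0, 0, 0, 0, 0, 0, 0, 0, 0, 0],
)

```text
clock: 13.07
ee_pos: [489.7, -223.1, 178.4]
eef_rot: [-2.721, -1.567, 0.002]
wrist_force: [1.0, 0.3, -1.1]
gripper_width: 0.366
gripper_force: 35.0
```

Request:
step_arm(
  angular=[
    [0, 0, 0],
    [0, 0, 0],
    [0, 0, 0],
    [0, 0, 0],
  ],
  linear=[
    [-2.5, 0.9, 0],
    [-1.5, 0.7, 0],
    [0, 0, 0],
    [0, 0, 0],
  ],
  claw=[0, 0, 0, 0],
)

```text
clock: 13.4
ee_pos: [484.1, -264.6, 178.4]
eef_rot: [-2.722, -1.565, 0.002]
wrist_force: [0.3, -0.6, 0.3]
gripper_width: 0.368
gripper_force: 35.0
```

```bash
python3 -c "
from h import *
s=observe();print(s['gripper_width']*85,s['gripper_force'],s['wrist_force'])
C=cam('wrist');np.save('w5.npy',np.array(C,dtype=object),allow_pickle=True);snap('wrist','w5.png')
plan([488,-265,180],-30.1)"
```

```text
31.251313917779008 34.98120853677392 [ 0.29141712 -0.55149114  0.28977915]
clock 13.45 pos [ 484.4 -263.9  178.7] turn [-0.09  0.02 -0.04] shift cm [ 0.08  0.36 -0.13] rows 1 each [ 0.081  0.365 -0.131]
```

View pics/w5.png

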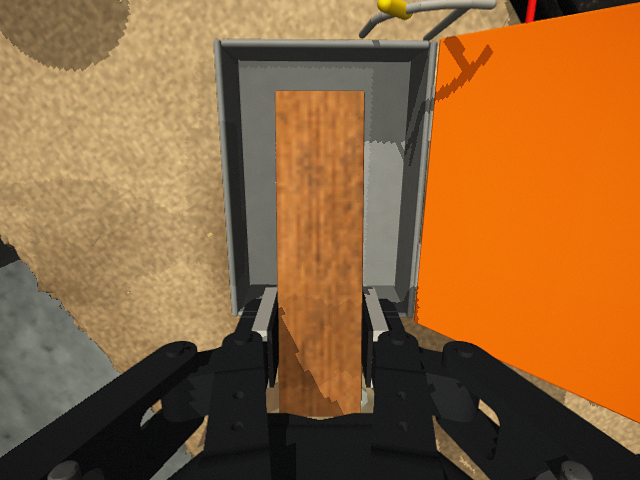

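```bash
python3 - <<'E'
from h import *
np.set_printoptions(precision=1,suppress=True)
W=[np.array(a,float) for a in np.load("w5.npy",allow_pickle=True)]
P=onz(W,[[217,42],[437,40],[233,316],[415,316]],60);print(P)
print(np.linalg.norm(P[1]-P[0]),np.linalg.norm(P[2]-P[0]))
d=P[1]-P[0];print(np.degrees(np.arctan2(d[1],d[0])));m=P[:2].mean(0)
y=np.array([np.cos(np.radians(59.8)),np.sin(np.radians(59.8)),0]);print("centre",m-100*y)
E
```

```text
[[ 490.6 -121.8   60. ]
 [ 613.3 -192.    60. ]
 [ 388.7 -290.5   60. ]
 [ 514.3 -363.4   60. ]]
141.44742269057514 197.0770309102476
-29.763375994731568
centre [ 501.7 -243.3   60. ]
```

Request:
step_arm(
  angular=[
    [0, 0, 0],
    [0, 0, 0],
    [0, 0, 0],
    [0, 0, 0],
    [0, 0, 0],
    [0, 0, 0],
    [0, 0, 0],
    [0, 0, 0],
    [0, 0, 0],
    [0, 0, 0],
    [0, 0, 0],
    [0, 0, 0],
  ],
  linear=[
    [0, 0.3, 1],
    [0, 0, 2],
    [0, 0, 2.5],
    [0, 0, 2.5],
    [0, 0, 2.5],
    [0, 0, 2.5],
    [0, 0, 1.5],
    [0, 0, 1],
    [0, 0, 0.5],
    [0, 0, 0.4],
    [0, 0, 0],
    [0, 0, 0],
  ],
  claw=[0, 0, 0, 0, 0, 0, 0, 0, 0, 0, 0, 0],
)

```text
clock: 14.45
ee_pos: [488.1, -265.7, 16.4]
eef_rot: [2.72, 1.568, 0.0]
wrist_force: [-0.3, -0.4, -0.9]
gripper_width: 0.364
gripper_force: 35.0
```

```bash
python3 -c "
from h import *
s=observe();print(s['gripper_width']*85,s['gripper_force'],s['wrist_force'],s['wrist_torque'])
plan([488,-266,7.3],-30.1)"
```

```text
30.93700499264009 34.96820596978068 [-0.27018501 -0.40986349 -0.92028049] [-0.00169792  0.06823939 -0.02918799]
clock 14.45 pos [ 488.1 -265.7   16.4] turn [0.08 0.03 0.03] shift cm [-0.03  0.    0.91] rows 1 each [-0.033  0.002  0.908]
```

Request:
step_arm(
  angular=[
    [0, 0, 0],
    [0, 0, 0],
    [0, 0, 0],
    [0, 0, 0],
    [0, 0, 0],
    [0, 0, 0],
  ],
  linear=[
    [0, 0, 0.3],
    [0, 0, 0.2],
    [0, 0, 0.2],
    [0, 0, 0.1],
    [0, 0, 0],
    [0, 0, 0],
  ],
  claw=[0, 0, 0, 0, 0, 0],
)

```text
clock: 14.95
ee_pos: [487.8, -265.7, 7.7]
eef_rot: [2.721, 1.568, -0.0]
wrist_force: [0.8, -0.3, -1.2]
gripper_width: 0.363
gripper_force: 35.0
```

Request:
step_arm(
  angular=[
    [0, 0, 0],
    [0, 0, 0],
    [0, 0, 0],
  ],
  linear=[
    [0, 0, 0.1],
    [0, 0, 0],
    [0, 0, 0],
  ],
  claw=[0, 0, 0],
)

```text
clock: 15.2
ee_pos: [487.9, -265.7, 7.4]
eef_rot: [2.721, 1.568, -0.0]
wrist_force: [-3.5, 1.4, 6.8]
gripper_width: 0.365
gripper_force: 35.9
```

Request:
step_arm(
  angular=[
    [0, 0, 0],
    [0, 0, 0],
    [0, 0, 0],
    [0, 0, 0],
    [0, 0, 0],
    [0, 0, 0],
    [0, 0, 0],
    [0, 0, 0],
    [0, 0, 0],
    [0, 0, 0],
    [0, 0, 0],
  ],
  linear=[
    [0, 0, 0],
    [0, 0, 0],
    [0, 0, 0],
    [0, 0, 0],
    [0, 0, -0.5],
    [0, 0, -1],
    [0, 0, -2],
    [0, 0, -3],
    [0, 0, -4],
    [0, 0, -4],
    [0, 0, -4],
  ],
  claw=[0.4, 0.45, 0.55, 0.6, 0.6, 0.6, 0.6, 0.6, 0.6, 0.6, 0.6],
)

```text
clock: 16.12
ee_pos: [487.4, -265.3, 194.7]
eef_rot: [2.721, 1.568, 0.0]
wrist_force: [0.6, -0.3, -0.5]
gripper_width: 0.602
gripper_force: 0.0
```

```bash
python3 - <<'E'
from h import *
np.set_printoptions(precision=1,suppress=True)
C=cam('wrist');im=snap('wrist','w6.png')
h=cv2.cvtColor(im,cv2.COLOR_RGB2HSV);m=cv2.inRange(h,(5,100,60),(18,220,255));m[:,430:]=0;m[:70]=0
n,l,st,_=cv2.connectedComponentsWithStats(m);print(st[st[:,4]>1000])
print(observe()['ee_pos'])
# pose for tab: grasp tool yaw 59.7, tilt -26, tab at 135deg
y=np.radians(59.8);bx=np.array([np.sin(y),-np.cos(y),0]);hg=np.array([501.5,-242.8,64])+72.5*bx
t=np.radians(135);tab=hg-bx*175*np.cos(t)+[0,0,175*np.sin(t)];print(hg,tab)
E
```

```text
[[     0      0    640    480 245265]
 [     0     70    231    288  46462]
 [   301    112     39    144   5331]
 [   243    310    154    104   9669]]
[ 489.7 -266.7  203.1]
[ 564.2 -279.3   64. ] [ 671.1 -341.5  187.7]
```

Request:
step_arm(
  angular=[
    [0, 0, -7],
    [0, 0, -7],
    [0, 0, -7],
    [0, 0, -7],
    [0, 0, -7],
    [0, 0, -7],
    [0, 0, -7],
    [0, 0, -7],
    [0, 0, -7],
    [0, 0, -7],
    [0, 0, -7],
    [0, 0, -7],
  ],
  linear=[
    [0, 0, -2],
    [0, 0, -2],
    [0, 0, -2],
    [0, 0, 0],
    [0, 0, 0],
    [0, 0, 0],
    [0, 0, 0],
    [0, 0, 0],
    [0, 0, 0],
    [0, 0, 0],
    [0, 0, 0],
    [0, 0, 0],
  ],
  claw=[0.5, 0.5, 0.5, 0.5, 0.5, 0.5, 0.5, 0.5, 0.5, 0.5, 0.5, 0.5],
)

```text
clock: 17.17
ee_pos: [487.6, -265.4, 252.4]
eef_rot: [0.964, 2.989, -0.001]
wrist_force: [-0.1, 0.9, -0.6]
gripper_width: 0.501
gripper_force: 0.0
```

Request:
step_arm(
  angular=[
    [0, 0, -5.8],
    [0, -6.5, 0],
    [0, -6.5, 0],
    [0, -6.5, 0],
    [0, -6.5, 0],
    [0, 0, 0],
    [0, 0, 0],
  ],
  linear=[
    [0, 0, 0],
    [0, 0, 0],
    [0, 0, 0],
    [0, 0, 0],
    [0, 0, 0],
    [0, 0, 0],
    [0, 0, 0],
  ],
  claw=[0.5, 0.5, 0.5, 0.5, 0.5, 0.5, 0.5],
)

```text
clock: 17.75
ee_pos: [487.2, -265.2, 252.5]
eef_rot: [0.705, 2.606, -0.163]
wrist_force: [-0.0, -0.3, 1.1]
gripper_width: 0.5
gripper_force: 0.0
```

```bash
python3 -c "
from h import *
plan([679-0.38*80,-347.7+.223*80,171.3+.897*80],59.7,-26)
plan([679,-347.7,171.3],59.7,-26)"
```

```text
clock 17.75 pos [ 487.2 -265.2  252.5] turn [-0.02 -0.06  0.02] shift cm [-15.05   2.56   8.39] rows 6 each [-2.508  0.427  1.399]
clock 17.75 pos [ 487.2 -265.2  252.5] turn [-0.02 -0.06  0.02] shift cm [-15.07   2.55  16.39] rows 8 each [-1.884  0.319  2.049]
```

Request:
step_arm(
  angular=[
    [0, 0, 0],
    [0, 0, 0],
    [0, 0, 0],
    [0, 0, 0],
    [0, 0, 0],
    [0, 0, 0],
    [0, 0, 0],
    [0, 0, 0],
    [0, 0, 0],
  ],
  linear=[
    [-2.5, 0.4, 0],
    [-2.5, 0.4, 0],
    [-2.5, 0.4, 1],
    [-2.5, 0.4, 1],
    [-2.5, 0.4, 1],
    [-2.5, 0.5, 2],
    [0, 0, 2],
    [0, 0, 1.4],
    [0, 0, 0],
  ],
  claw=[0.5, 0.5, 0.5, 0.5, 0.5, 0.5, 0.5, 0.5, 0.5],
)

```text
clock: 18.5
ee_pos: [648.4, -330.5, 237.7]
eef_rot: [0.707, 2.612, -0.161]
wrist_force: [0.1, -0.2, -0.6]
gripper_width: 0.501
gripper_force: 0.0
```

```bash
python3 -c "
from h import *
plan([679,-347.7,171.3],59.7,-26)"
```

```text
clock 18.50 pos [ 648.4 -330.5  237.7] turn [-0.03 -0.41  0.02] shift cm [-0.24  0.06  7.51] rows 3 each [-0.081  0.02   2.504]
```

Request:
step_arm(
  angular=[
    [0, 0, 0],
    [0, 0, 0],
    [0, 0, 0],
    [0, 0, 0],
    [0, 0, 0],
    [0, 0, 0],
  ],
  linear=[
    [0, 0, 1.5],
    [0, 0, 2],
    [0, 0, 2],
    [0, 0, 1],
    [0, 0, 0.5],
    [0, 0, 0],
  ],
  claw=[0.5, 0.5, 0.5, 0.5, 0.5, 0.5],
)

```text
clock: 19.0
ee_pos: [674.9, -346.0, 178.9]
eef_rot: [0.705, 2.606, -0.163]
wrist_force: [-0.5, -0.7, 0.6]
gripper_width: 0.5
gripper_force: 0.0
```

```bash
python3 -c "
from h import *
print(observe()['wrist_force'])
plan([679,-347.7,171.3],59.7,-26)"
```

```text
[-0.50471674 -0.7079444   0.5926916 ]
clock 19.00 pos [ 674.9 -346.   178.9] turn [-0.02 -0.05  0.02] shift cm [-0.07  0.06  0.88] rows 1 each [-0.067  0.059  0.876]
```

Request:
step_arm(
  angular=[
    [0, 0, 0],
    [0, 0, 0],
    [0, 0, 0],
    [0, 0, 0],
    [0, 0, 0],
    [0, 0, 0],
    [0, 0, 0],
    [0, 0, 0],
  ],
  linear=[
    [0, 0, 0.4],
    [0, 0, 0.3],
    [0, 0, 0],
    [0, 0, 0],
    [0, 0, 0],
    [0, 0, 0],
    [0, 0, 0],
    [0, 0, 0],
  ],
  claw=[0.5, 0.5, 0.5, 0, 0, 0, 0, 0],
  force=30,
)

```text
clock: 19.67
ee_pos: [678.1, -347.2, 173.4]
eef_rot: [0.704, 2.604, -0.163]
wrist_force: [2.4, 5.8, 2.9]
gripper_width: 0.184
gripper_force: 33.6
```

```bash
python3 -c "
from arc import *
s=observe();print(s['gripper_width']*85,s['wrist_force'])
plan([679,-347.7,171.3],59.7,-26)
arc(135,47,28,26,0)"
```

```text
15.677136266741828 [2.3980752  5.75940238 2.94448984]
clock 19.67 pos [ 678.1 -347.2  173.4] turn [0.02 0.07 0.03] shift cm [-0.   -0.    0.24] rows 1 each [-0.004 -0.     0.236]
131.9 turn y 0.93 lin [0.37,0,-0.90]
128.7 turn y 0.93 lin [0.43,0,-0.87]
125.6 turn y 0.93 lin [0.49,0,-0.84]
122.4 turn y 0.93 lin [0.55,0,-0.81]
119.3 turn y 0.93 lin [0.61,0,-0.77]
116.1 turn y 0.93 lin [0.66,0,-0.73]
113.0 turn y 0.93 lin [0.71,0,-0.68]
109.9 turn y 0.93 lin [0.76,0,-0.63]
106.7 turn y 0.93 lin [0.80,0,-0.58]
103.6 turn y 0.93 lin [0.84,0,-0.52]
100.4 turn y 0.93 lin [0.87,0,-0.46]
97.3 turn y 0.93 lin [0.90,0,-0.40]
94.1 turn y 0.93 lin [0.93,0,-0.34]
91.0 turn y 0.93 lin [0.95,0,-0.27]
87.9 turn y 0.93 lin [0.97,0,-0.21]
84.7 turn y 0.93 lin [0.98,0,-0.14]
81.6 turn y 0.93 lin [0.99,0,-0.07]
78.4 turn y 0.93 lin [0.99,0,-0.00]
75.3 turn y 0.93 lin [0.99,0,0.06]
72.1 turn y 0.93 lin [0.98,0,0.13]
69.0 turn y 0.93 lin [0.97,0,0.20]
65.9 turn y 0.93 lin [0.95,0,0.27]
62.7 turn y 0.93 lin [0.93,0,0.33]
59.6 turn y 0.93 lin [0.91,0,0.39]
56.4 turn y 0.93 lin [0.88,0,0.45]
53.3 turn y 0.93 lin [0.84,0,0.51]
50.1 turn y 0.93 lin [0.80,0,0.57]
47.0 turn y 0.93 lin [0.76,0,0.62]
[-119.34971301  108.98689778]
```

Request:
step_arm(
  angular=[
    [0, 0.93, 0],
    [0, 0.93, 0],
    [0, 0.93, 0],
    [0, 0.93, 0],
    [0, 0.93, 0],
    [0, 0.93, 0],
    [0, 0.93, 0],
    [0, 0.93, 0],
    [0, 0.93, 0],
    [0, 0.93, 0],
  ],
  linear=[
    [0.37, 0, -0.9],
    [0.43, 0, -0.87],
    [0.49, 0, -0.84],
    [0.55, 0, -0.81],
    [0.61, 0, -0.77],
    [0.66, 0, -0.73],
    [0.71, 0, -0.68],
    [0.76, 0, -0.63],
    [0.8, 0, -0.58],
    [0.84, 0, -0.52],
  ],
  claw=[0, 0, 0, 0, 0, 0, 0, 0, 0, 0],
)

```text
clock: 20.5
ee_pos: [603.6, -303.1, 217.3]
eef_rot: [0.746, 2.761, -0.108]
wrist_force: [7.6, 5.0, -7.2]
gripper_width: 0.179
gripper_force: 29.4
```

Request:
step_arm(
  angular=[
    [0, 0.93, 0],
    [0, 0.93, 0],
    [0, 0.93, 0],
    [0, 0.93, 0],
    [0, 0.93, 0],
    [0, 0.93, 0],
    [0, 0.93, 0],
    [0, 0.93, 0],
    [0, 0.93, 0],
  ],
  linear=[
    [0.87, 0, -0.46],
    [0.9, 0, -0.4],
    [0.93, 0, -0.34],
    [0.95, 0, -0.27],
    [0.97, 0, -0.21],
    [0.98, 0, -0.14],
    [0.99, 0, -0.07],
    [0.99, 0, 0],
    [0.99, 0, 0.06],
  ],
  claw=[0, 0, 0, 0, 0, 0, 0, 0, 0],
)

```text
clock: 21.25
ee_pos: [528.3, -258.7, 217.0]
eef_rot: [0.783, 2.895, -0.055]
wrist_force: [10.7, 8.8, -1.7]
gripper_width: 0.187
gripper_force: 29.4
```

Request:
step_arm(
  angular=[
    [0, 0.93, 0],
    [0, 0.93, 0],
    [0, 0.93, 0],
    [0, 0.93, 0],
    [0, 0.93, 0],
    [0, 0.93, 0],
    [0, 0.93, 0],
    [0, 0, 0],
    [0, 0, 0],
  ],
  linear=[
    [0.98, 0, 0.13],
    [0.97, 0, 0.2],
    [0.95, 0, 0.27],
    [0.93, 0, 0.33],
    [0.91, 0, 0.39],
    [0.88, 0, 0.45],
    [0.84, 0, 0.51],
    [0, 0, 0],
    [0, 0, 0],
  ],
  claw=[0, 0, 0, 0, 0, 0, 0, 0, 0],
)

```text
clock: 22.0
ee_pos: [474.2, -226.8, 188.1]
eef_rot: [0.812, 3.002, -0.009]
wrist_force: [3.5, 17.3, 5.9]
gripper_width: 0.178
gripper_force: 31.3
```

```bash
cat > ang.py <<'E'
from h import *
np.set_printoptions(precision=1,suppress=True)
s=observe();Rm=R.from_rotvec(s['eef_rot']).as_matrix();y=np.radians(59.8);bx=np.array([np.sin(y),-np.cos(y),0]);hg=np.array([501.5,-242.8,64])+72.5*bx
g=s['ee_pos']-19*Rm[:,2];v=g-hg;print("tab",g,"r",np.hypot(v@bx,v[2]),"angle",np.degrees(np.arctan2(v[2],-v@bx)),s['wrist_force'],s['gripper_width']*85,s['clock'])
E
python3 ang.py;python3 - <<'E'
from h import *
np.set_printoptions(precision=1,suppress=True)
for n in("top","scene"):
    im=snap(n,n+"9.png");h=cv2.cvtColor(im,cv2.COLOR_RGB2HSV)
    for nm,m in(("yel",cv2.inRange(h,(22,130,120),(32,255,255))),("red",cv2.inRange(h,(0,150,100),(4,255,255))|cv2.inRange(h,(176,150,100),(180,255,255)))):
        k,l,st,c=cv2.connectedComponentsWithStats(m)
        x0,x1,y0,y1=(385,420,220,250) if n=="top" else (370,420,260,300)
        print(n,nm,[(c[i],st[i,4]) for i in range(1,k) if x0<c[i][0]<x1 and y0<c[i][1]<y1])
E
```

```text
tab [ 473.6 -226.5  207.1] r 177.32921801934216 angle 53.77961567751337 [ 3.5 17.3  5.9] 15.097535824349084 22.0
top yel [(array([399.4, 235.3]), np.int32(14))]
top red [(array([401.4, 232.3]), np.int32(7))]
scene yel []
scene red []
```

Request:
step_arm(
  angular=[
    [0, 0.93, 0],
    [0, 0.93, 0],
    [0, 0, 0],
    [0, 0, 0],
    [0, 0, 0],
  ],
  linear=[
    [0.8, 0.1, 0.57],
    [0.76, 0.1, 0.62],
    [0.46, 0, 0.4],
    [0, 0, 0],
    [0, 0, 0],
  ],
  claw=[0, 0, 0, 0, 0],
)

```text
clock: 22.52
ee_pos: [457.4, -216.5, 171.6]
eef_rot: [-0.821, -3.032, 0.0]
wrist_force: [-3.0, 4.9, 2.4]
gripper_width: 0.181
gripper_force: 31.6
```

```bash
python3 ang.py;python3 - <<'E'
from h import *
np.set_printoptions(precision=1,suppress=True)
C=cam("wrist");np.save('w7.npy',np.array(C,dtype=object),allow_pickle=True);im=snap("wrist","w7.png");h=cv2.cvtColor(im,cv2.COLOR_RGB2HSV)
for nm,m in(("yel",cv2.inRange(h,(24,150,120),(34,255,255))),("red",cv2.inRange(h,(0,180,100),(4,255,255))|cv2.inRange(h,(176,180,100),(180,255,255)))):
    k,l,st,c=cv2.connectedComponentsWithStats(m)
    print(nm,[(c[i],st[i,4]) for i in range(1,k) if st[i,4]>10])
y=np.radians(59.8);by=np.array([np.cos(y),np.sin(y),0]);bx=np.array([by[1],-by[0],0]);hg=np.array([501.5,-242.8,64])+72.5*bx
q=lambda a:hg+107*by+45*(-bx*np.cos(np.radians(a))+np.array([0,0,np.sin(np.radians(a))]))
print(proj(C,[q(a) for a in (40,45,50)]))
E
```

```text
tab [ 457.4 -216.5  190.6] r 177.0546106822504 angle 45.63357242107712 [-3.   4.9  2.4] 15.365198742166449 22.5167
yel []
red []
[[468.9 366.7]
 [470.1 372.5]
 [471.1 378.5]]
```

Request:
step_arm(
  angular=[
    [0, 0, 0],
    [0, 0, 0],
    [0, 0, 0],
    [0, 0, 0],
    [0, 0, 0],
    [0, 0, 0],
    [0, 0, 0],
    [0, 0, 0],
    [0, 0, 0],
  ],
  linear=[
    [0, 0, 0],
    [0, 0, 0],
    [0, 0, 0],
    [0, 0, -1],
    [0, 0, -2],
    [0, 0, -3],
    [0, 0, -3],
    [0, 0, 0],
    [0, 0, 0],
  ],
  claw=[0.3, 0.5, 0.5, 0.5, 0.5, 0.5, 0.5, 0.5, 0.5],
)

```text
clock: 23.32
ee_pos: [458.0, -217.0, 263.4]
eef_rot: [0.82, 3.03, -0.002]
wrist_force: [0.3, -0.6, -1.2]
gripper_width: 0.501
gripper_force: 0.0
```

```bash
python3 - <<'E'
from h import *
y=np.radians(59.7);by=np.array([np.cos(y),np.sin(y),0]);bx=np.array([by[1],-by[0],0]);z=np.array([0,0,1.])
p=np.array([590.5,-170.8,95.8]);c=p+280*.707*(z-bx)
R1=np.c_[-bx,by,-z]@R.from_euler('y',-28,degrees=True).as_matrix()
tcp=c-R1@np.array(get_calibration("wrist")["tool_from_camera"])[:3,3];print(tcp)
plan(tcp,59.7,-28)
E
```

```text
[ 533.70704062 -138.29139433  201.94257397]
clock 23.32 pos [ 458.  -217.   263.4] turn [-3.000e-02 -2.781e+01  2.000e-02] shift cm [ 0.62 10.61  6.63] rows 5 each [0.124 2.122 1.326]
```

Request:
step_arm(
  angular=[
    [0, -7, 0],
    [0, -7, 0],
    [0, -7, 0],
    [0, -7, 0],
    [0, 0, 0],
    [0, 0, 0],
    [0, 0, 0],
    [0, 0, 0],
    [0, 0, 0],
    [0, 0, 0],
    [0, 0, 0],
    [0, 0, 0],
  ],
  linear=[
    [0, 0, 0],
    [0, 0, 0],
    [0, 0, 0],
    [0, 0, 0],
    [0, 2.5, 0],
    [0, 2.5, 0],
    [0, 2.5, 0],
    [0, 2.5, 1.5],
    [0.6, 0.6, 2],
    [0, 0, 2],
    [0, 0, 1],
    [0, 0, 0],
  ],
  claw=[0.7, 0.7, 0.7, 0.7, 0.7, 0.7, 0.7, 0.7, 0.7, 0.7, 0.7, 0.7],
)

```text
clock: 24.32
ee_pos: [532.2, -137.9, 198.5]
eef_rot: [0.697, 2.577, -0.174]
wrist_force: [-0.2, 0.3, 0.5]
gripper_width: 0.697
gripper_force: 0.0
```

```bash
python3 - <<'E'
from h import *
np.set_printoptions(precision=1,suppress=True)
C=cam("wrist");np.save('w8.npy',np.array(C,dtype=object),allow_pickle=True);im=snap("wrist","w8.png")
y=np.radians(59.8);by=np.array([np.cos(y),np.sin(y),0]);bx=np.array([by[1],-by[0],0]);hg=np.array([501.5,-242.8,64])+72.5*bx
q=lambda a:hg+107*by+45*(-bx*np.cos(np.radians(a))+np.array([0,0,np.sin(np.radians(a))]))
pj=proj(C,[q(a) for a in (40,45,50)]);print(pj,observe()['ee_pos'])
x,yy=pj[1].astype(int);cr=im[max(yy-70,0):yy+70,max(x-90,0):x+90,::-1]
print(max(x-90,0),max(yy-70,0))
w=cv2.resize(cr,None,fx=4,fy=4,interpolation=cv2.INTER_CUBIC);cv2.imwrite("pics/fin.png",w)
E
```

```text
[[320.3 238.1]
 [320.4 243.3]
 [320.4 248.4]] [ 532.4 -138.1  200.1]
230 173
```

View pics/fin.png

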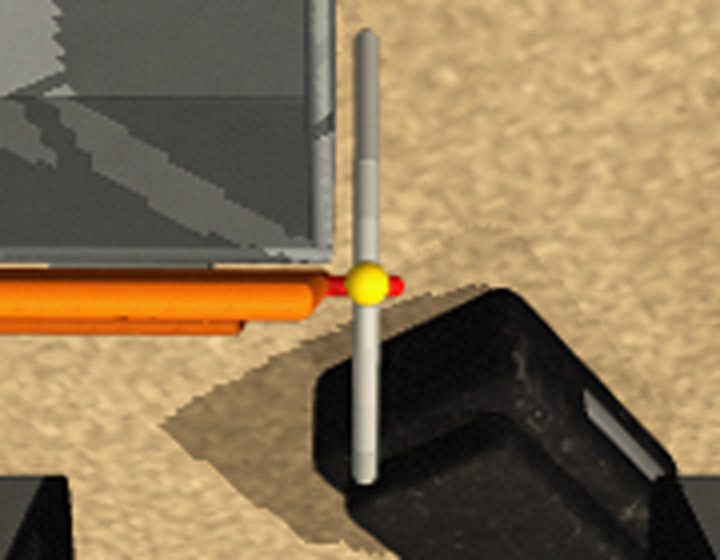

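```bash
python3 -c "
from workcell import *
print(job_done())"
```

```text
the job is handed in; nothing more can be done
None
```

The job is handed in: the wedge is set down flat on the box floor and the cover stands at about 45.5° with its pin at the yellow mark, while the coupling, battery, tape and tin were not touched.

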